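Turn the lug jar over on its lid and stand it upright again

TASK

The closed jar of cable lugs lies on its side in the V-shaped cradle and its lugs have jammed at the bottom. Stand it upside down on its lid on the green mat and let go of it for a moment so that the lugs drop, then take it again, turn it the right way up and leave it standing on its base on the green mat, both times wholly within the mat. Set it down each time rather than dropping it, and do not disturb the solder reel, the contactor, the carton or anything else on the bench; the cradle may be used to lay the jar down while changing the grip.

Things in the scene. Friction and masses are not known exactly. Their poses are not given: they have to be found in the camera images.
- jar: white jar with a red screw lid (the lid is fixed tight), a rigid cylinder 57 mm in diameter (lid 54 mm) and 72 mm long over all, about 0.14 kg, centre of mass near its middle. Origin at the centre of its base; its z axis runs from the base to the lid (lid top at z = +72 mm, lid from 58 to 72 mm). Loose. At the start it lies in the cradle, z axis level along the cradle's +y. Flat on both ends: it stands on its base or on its lid.
- jar_mid (a point): the middle of the jar, on its axis 36 mm from either end; axes as the jar's
- cradle: fixed V-shaped rest, an aluminium base plate 75 x 75 x 7 mm with two black rubber flanks that slope up at 35 degrees each side along its y axis (54 mm long, together 49 mm wide, so narrower than the jar; their upper edges stand 40 mm above the bench). Origin on the bench under its centre, z up; the V runs along y. Fingers pass beside the flanks to reach the jar's sides.
- cradle_axis (a point): 58 mm above the cradle's origin: where the middle of the jar's axis is when the jar lies centred in the cradle; it may lie there either way round
- mat: fixed flat green mat, 110 x 110 mm and 4 mm thick, with a thin white border line. Origin on the bench under its centre, z up. (Fixed furniture to keep the wrist clear of: a drawer cabinet 225 mm high that fills x > 0.53 m, 0.13 < y < 0.45 m in the robot's frame, and a flat parts case beyond x = 0.58 m, -0.20 < y < 0.10 m.)
- mat_top (a point): the centre of the mat's upper face, 4 mm above the bench. A jar standing on it either way up has its middle 36 mm higher.
- spool: loose bystander: blue and white solder reel, 52 mm in diameter, 41 mm high, origin at its underside
- contactor: loose bystander: black contactor, 60 x 70 x 74 mm high, origin at its underside
- carton: loose bystander: small brown carton, 69 x 112 x 62 mm high, origin at its underside
There are look-alikes about, which are no part of the job. What is shaped like the jar but turquoise is not meant.

How it is judged:
By the outcome, as a careful person would: the job done as asked, in the order asked, and still so for the second after the job is handed in, with the robot touching nothing.
It also fails if it takes over 70 s, if anything falls off the work surface, if the arm or the gripper's body presses on something with over 40 N, if the wrist force passes 120 N, or if a joint passes its speed limit or range.

ROBOT

A 6-joint arm with a two-finger parallel gripper is mounted at the origin on the work surface; the furniture and walls round the work are solid. World frame = base frame: x ahead of the robot, y to its left, z up, the work surface at z = 0. Lengths are in mm, angles in rad, forces in N, time in s.
With the tool pointing down it reaches from about 300 to 775 mm from the base axis. Payload 14.6 kg.
Tool frame: the origin (TCP) lies at the centre of the arm's flange, where the gripper is bolted on; the fingertips stand 199 mm ahead of it and the grasp point (between the pads) lies 180 mm ahead of it; z points along the fingers, y is the line along which they close (so a half turn about z gives the same grasp; the last joint's range is limited). The gripper opens to 94 mm and grips with 3 to 60 N. Pads are 16 mm wide; open, the fingers measure 119 mm over their backs; the gripper's body (75 mm by 177 mm) begins 78 mm behind the grasp point.
Start: joints at [-1.393, 0.3, 1.521, -0, 1.321, -0.067], TCP at [133.293, -533.595, 404.646] pointing down, gripper open.
Joint ranges: [-3.03, 3.03], [-0.79, 2.21], [0.23, 2.52], [-1.04, 4.18], [0, 3.07], [-2.55, 2.55]. Speed limits (rad/s): [2.22, 2.22, 2.57, 3.14, 3.14, 3.14].

INTERFACE

Orientations are given as [roll, pitch, yaw] about the fixed x, y, z axes, in that order (R = Rz(yaw) Ry(pitch) Rx(roll)).
In Python, from cell import manip, optics, workorder gives the robot as it stands.
- The arm moves only by the tool step_arm, never from a script. Its argument "increments" is a list that holds one entry, the list of rows, each a list of 7 numbers: the turn, a rotation vector about the tool's x, y, z as a fraction of full scale, then the shift along the tool's x, y, z as a fraction of full scale, then the closure, from -1 (fully open) to 1 (shut). In form: [[[wx, wy, wz, tx, ty, tz, fingers], ...]]. A call has 1 to 5 rows; each row shifts and turns the commanded pose from where the row before left it, along the tool's axes as they then stand; what a row does not reach is not made up. Full scale, the value 1, is 40 mm for a shift and 45 degrees for a turn. A row lasts 1/10 s, in which the tool goes at most 50 mm and 8.59 degrees, less where a joint would pass 70% of its speed; a pose out of reach is approached as far as the arm can. A call with a number of a shift or a turn outside -1 to 1 is refused whole. A call with a gripper value outside its range is refused whole. The fingers move at their own pace and stop on an object; "newtons" is the grip in N (left out, the last holds). Time passes only in rows, so rows that do not move let the fingers close. It gives the time, the measured TCP pose, the force, the opening and the grip force at its end, in the units of the state.
- manip.read_state(): the state, without advancing time (a new reading comes with each control period).
- optics.camera(name): name is "scene" or "top" or "wrist"; returns a dict with "frame" (420x560x3 uint8, red, green, blue), "range_z" (420x560 float32, mm along the optical axis (not along the pixel's ray), 0 where there is no reading), "mtx" (3x3 intrinsics, pixels), "cam_to_world" (4x4, takes a point from camera to world coordinates). Camera axes: x right, y down, z forward; pixel columns grow to the right and rows downward; lengths in mm; the calibration is good to about 2 mm. A picture is of the moment at which its call begins.
- workorder.sign_off(): hands the job in; it is judged then, once.
The state is a dict: "clock": time; "joints": joint angles; "qd": joint speeds; "effort": joint torques, N m; "eef_pos": TCP position; "eef_rot": TCP orientation; "wrist_force": force on the tool from outside, world axes, zero at the start; "moment": the same for the moment, N m; "finger_gap": finger opening in mm; "finger_force": force on a finger pad.
Only numpy, scipy, OpenCV 4.12 (cv2) and the standard library are available. Lean on these libraries where they do the work, as an engineer would, in place of code of your own. Each camera call takes 0.05 s, during which the arm holds its last target. There are 200 camera calls.

## Working session

There is one attempt and no reset: what is moved stays moved. The work goes in short steps, Python scripts to look and compute and a tool call to move; the robot and the scene stay as the last step left them, time stands still between calls to the robot, and variables do not carry over. Pictures are saved under pics/ and viewed, at most 10 in all, crops included, and the job is handed in when it is done.

Besides the shell and the picture viewer there is one more tool, called as name([rows], argument=value, ...), one row to a line, values as JSON. step_arm: Moves the arm, as the interface text tells. Its arguments: {"type":"object","properties":{"increments":{"type":"array","items":{"type":"array","items":{"type":"array","items":{"type":"number"}}}},"newtons":{"type":"number"}},"required":["increments"]}

```bash
mkdir -p pics; ls; python3 - <<'E'
from cell import manip, optics
import cv2, numpy as np, pickle
print(manip.read_state())
d={}
for n in ("scene","top"):
    c=optics.camera(n); d[n]=c
    cv2.imwrite(f"pics/{n}0.png",c["frame"][:,:,::-1])
    print(n,c["mtx"].round(1).tolist(),c["cam_to_world"].round(3).tolist())
pickle.dump(d,open("d0.pkl","wb"))
E
```

```text
pics
{'clock': 0.0, 'joints': array([-1.39260473e+00,  3.00507120e-01,  1.52156955e+00,  1.47283958e-05,
        1.32072244e+00, -6.65731840e-02]), 'qd': array([ 1.04489700e-03, -5.54672155e-04,  1.00148425e-04,  7.34524775e-05,
        3.08800574e-05, -7.90091251e-04]), 'effort': array([ 2.63037065e-03, -5.31800687e+01, -3.52735198e+01,  7.09642796e-02,
        2.43620243e-02, -8.86244379e-05]), 'eef_pos': array([ 133.28846315, -533.57901745,  404.07131418]), 'eef_rot': array([-3.14038982e+00, -9.44922588e-05,  2.44761073e-01]), 'wrist_force': array([ 0.43379574, -0.06527811,  1.19326634]), 'moment': array([0.00069362, 0.02208218, 0.00527149]), 'finger_force': 0.0, 'finger_gap': 94.15320117284023}
scene [[457.3, 0.0, 284.6], [0.0, 457.3, 208.0], [0.0, 0.0, 1.0]] [[-0.776, -0.452, 0.439, -25.792], [-0.63, 0.574, -0.522, 536.316], [-0.016, -0.682, -0.731, 996.062], [0.0, 0.0, 0.0, 1.0]]
top [[410.0, 0.0, 279.6], [0.0, 410.0, 207.4], [0.0, 0.0, 1.0]] [[-0.009, -0.994, 0.107, 403.135], [-1.0, 0.009, 0.0, -141.704], [-0.001, -0.107, -0.994, 1268.538], [0.0, 0.0, 0.0, 1.0]]
```

View pics/scene0.png

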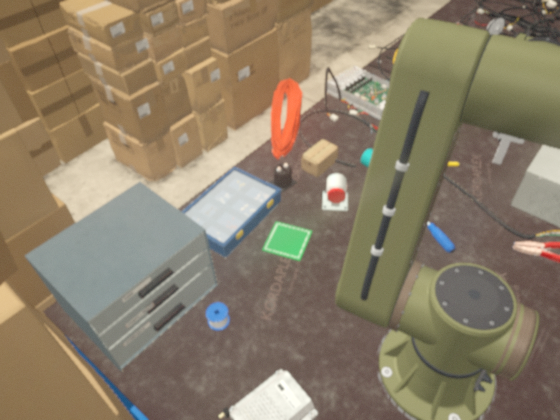

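View pics/top0.png

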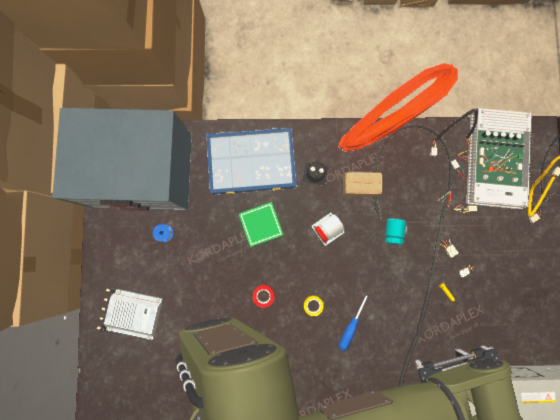

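The top view shows two jar-shaped things: white with a red lid at (328,229), and turquoise at (396,231). The white and red one, lying in the cradle, fits. The mat is at (261,224), the reel at (162,233), the contactor at (317,171) and the carton at (363,183). The red and yellow rings at (263,296) and (313,305) are clutter. Next I'll crop the jar and measure.

```bash
cat > h.py <<'E'
import numpy as np, cv2
def cloud(c):
    z=c["range_z"]; K=c["mtx"]; v,u=np.indices(z.shape)
    P=np.stack([(u-K[0,2])*z/K[0,0],(v-K[1,2])*z/K[1,1],z],-1)
    T=c["cam_to_world"]; W=P@T[:3,:3].T+T[:3,3]; W[z==0]=np.nan; return W
def hsv(c): return cv2.cvtColor(c["frame"],cv2.COLOR_RGB2HSV)
def win(c,u0,v0,u1,v1):
    m=np.zeros(c["range_z"].shape,bool); m[v0:v1,u0:u1]=1; return m
E
python3 - <<'E'
from h import *; import pickle
d=pickle.load(open("d0.pkl","rb")); c=d["top"]; W=cloud(c); H=hsv(c)
cv2.imwrite("pics/crop.png",np.hstack([cv2.resize(c["frame"][190:270,230:350],None,fx=4,fy=4,interpolation=2)[:,:,::-1][:300], cv2.resize(d["scene"]["frame"][160:235,310:385],None,fx=4,fy=4,interpolation=2)[:,:,::-1]]))
g=win(c,230,190,295,255)&(H[...,0]>50)&(H[...,0]<80)&(H[...,1]>120)
for n in("top","scene"):
    cc=d[n];HH=hsv(cc);WW=cloud(cc); b=(230,190,295,255) if n=="top" else (255,215,320,265)
    m=win(cc,*b)&(HH[...,0]>45)&(HH[...,0]<85)&(HH[...,1]>100)
    p=WW[m]; p=p[~np.isnan(p[:,0])]; r=cv2.minAreaRect(p[:,:2].astype(np.float32)); print(n,"mat",r,np.median(p[:,2]))
    b=(300,200,360,255) if n=="top" else (310,165,360,215)
    w=win(cc,*b); 
    p=WW[w&(WW[...,2]>60)]; 
    r=cv2.minAreaRect(p[:,:2].astype(np.float32)); print("jar",r,np.percentile(p[:,2],[50,90,99]),len(p))
    red=w&((HH[...,0]<8)|(HH[...,0]>172))&(HH[...,1]>150); p2=WW[red&(WW[...,2]>60)]
    print("red",np.nanmedian(p2,0),"white",np.nanmedian(WW[w&(WW[...,2]>60)&~red],0))
    cr=WW[w&(WW[...,2]>4)&(WW[...,2]<12)]; print("plate",cv2.minAreaRect(cr[:,:2].astype(np.float32)),len(cr))
# objects height map
for n,b in dict(spool=(145,215,180,250),cont=(295,155,335,190),carton=(335,165,390,200),turq=(380,212,412,250),redring=(245,280,280,312),case=(205,125,300,195)).items():
    p=W[win(c,*b)]; p=p[p[:,2]>8]; print(n,p.min(0).round(),p.max(0).round())
E
```

```text
top mat ((488.482177734375, -81.8184814453125), (110.71195220947266, 110.51317596435547), 18.818897247314453) 3.5604649777952773
jar ((468.30450439453125, -286.280029296875), (57.62141036987305, 71.85344696044922), 34.32182312011719) [81.13813687 86.2371018  89.30744415] 473
red [ 453.4020901  -260.22737454   80.19721843] white [ 471.78633644 -289.76474205   81.66753927]
plate ((477.08514404296875, -293.85693359375), (181.3106231689453, 166.6756591796875), 89.48612976074219) 246
scene mat ((482.67327880859375, -78.80703735351562), (106.04232025146484, 98.93087005615234), 16.383516311645508) 6.731287396267817
jar ((355.2430419921875, -129.58914184570312), (56.2992057800293, 461.0252380371094), 35.47181701660156) [ 83.26228755  90.58602942 426.53309835] 455
red [ 450.45644897 -257.87785008   74.80787793] white [ 467.91243713 -283.34052029   85.02784477]
plate ((497.44036865234375, -333.0760498046875), (158.60400390625, 221.06813049316406), 36.904869079589844) 657
spool [437. 178.   8.] [499. 240.  48.]
cont [ 598. -287.    8.] [ 670. -188.   77.]
carton [ 561. -447.    8.] [ 668. -336.   68.]
turq [ 422. -520.   12.] [ 514. -447.   67.]
redring [ 238. -122.   10.] [303. -56.  24.]
case [ 579. -191.    8.] [781.  82.  57.]
```

View pics/crop.png

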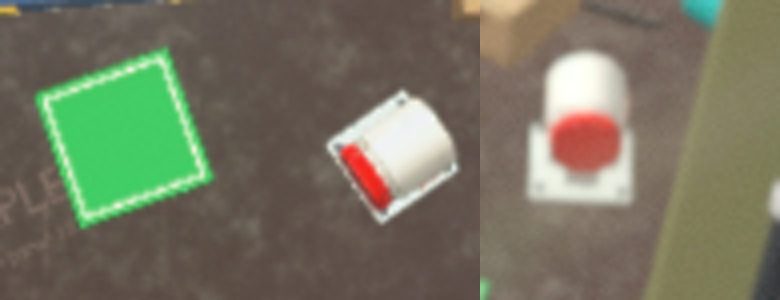

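The crop confirms it: the white jar lies in the cradle with its red lid pointing toward the mat, down-left in the top view. Its middle is at about (468,-286) and the lid direction is about 124°. The mat centre is at (488,-82) with a yaw of about 19°.

Next is a helper that works out the rows for a target grasp-point pose.

```bash
cat >> h.py <<'E'
from scipy.spatial.transform import Rotation as R
from scipy.optimize import least_squares
def tool(zh,el,ysign,az_y=None):
    """tool rotation: z points horizontally along azimuth zh(deg), el deg below horizontal; y horizontal = zh+90*ysign"""
    a,e=np.radians([zh,el]); z=np.array([np.cos(a)*np.cos(e),np.sin(a)*np.cos(e),-np.sin(e)])
    b=a+ysign*np.pi/2; y=np.array([np.cos(b),np.sin(b),0]); return R.from_matrix(np.stack([np.cross(y,z),y,z],1))
def plan(p0,r0,goals,grip):
    """goals: list of (grasp point xyz, R, nrows). prints calls of <=5 rows; grasp point leads."""
    rows=[];p=np.array(p0,float);r=r0
    for gp,gr,n in goals:
        ps=p+180*r.as_matrix()[:,2]; rs=r; dv=(rs.inv()*gr).as_rotvec()
        nmin=max(np.degrees(np.linalg.norm(dv))/8.5,np.linalg.norm(np.array(gp)-ps)/38); 
        n=n or int(np.ceil(nmin))
        for k in range(1,n+1):
            f=k/n; rt=rs*R.from_rotvec(dv*f); pt=ps+(np.array(gp)-ps)*f-180*rt.as_matrix()[:,2]
            w=np.round((r.inv()*rt).as_rotvec()/np.radians(45),3); t=np.round(r.inv().apply(pt-p)/40,2)
            if abs(t).max()>1: print("BIG",t)
            rows.append([*w.tolist(),*t.tolist(),grip]); p=p+r.apply(t*40); r=r*R.from_rotvec(w*np.radians(45))
    for i in range(0,len(rows),5): print(str([[[0.0 if v==0 else v for v in q] for q in rows[i:i+5]]]).replace(" ",""))
    return p,r
def fk(q,P):
    d1,a2,d4,d6,off,a3=P; q1,q2,q3,q4,q5,q6=q; Y=lambda a:R.from_euler('y',a);Z=lambda a:R.from_euler('z',a)
    A=Z(q1)*Y(q2);B=A*Y(q3);T=B*Z(q4)*Y(q5)*Z(q6)
    return A.apply([0,0,a2])+B.apply([a3,0,d4])+T.apply([0,0,d6])+[0,0,d1]+Z(q1).apply([0,off,0]),T*Z(np.pi/2)
LO=np.array([-3.03,-.79,.23,-1.04,0,-2.55]);HI=np.array([3.03,2.21,2.52,4.18,3.07,2.55])
def ik(gp,gr,P,seed):
    tp=np.array(gp)-180*gr.as_matrix()[:,2]
    def e(q):
        x,r=fk(q,P); return np.r_[(x-tp)/100,(gr.inv()*r).as_rotvec()]
    s=least_squares(e,np.clip(seed,LO+.01,HI-.01),bounds=(LO,HI)); return s.x,np.linalg.norm(s.fun)
E
python3 - <<'E'
from h import *; from cell import manip
s=manip.read_state(); r0=R.from_euler('xyz',s["eef_rot"]); p0=s["eef_pos"]
print(fk(s["joints"],[150,400,400,100,36,0])[1].as_euler('xyz'))
plan(p0,r0,[([400,-330,330],tool(124.3,60,-1),0)],-1)
plan(p0,r0,[([400,-330,330],tool(124.3,60,1),0)],-1)
E
```

```text
[-3.14054616e+00 -7.44276891e-05  2.44815638e-01]
[[[0.046,0.032,-0.17,0.45,-0.07,-0.18,-1],[0.045,0.031,-0.171,0.48,0.0,-0.17,-1],[0.046,0.032,-0.17,0.5,0.08,-0.14,-1],[0.045,0.032,-0.171,0.52,0.15,-0.13,-1],[0.046,0.032,-0.17,0.51,0.23,-0.11,-1]]]
[[[0.046,0.031,-0.171,0.5,0.3,-0.1,-1],[0.045,0.032,-0.17,0.48,0.38,-0.09,-1],[0.046,0.032,-0.171,0.45,0.46,-0.09,-1],[0.046,0.032,-0.17,0.41,0.52,-0.08,-1],[0.045,0.031,-0.171,0.36,0.59,-0.09,-1]]]
[[[0.046,0.032,-0.17,0.3,0.64,-0.09,-1],[0.045,0.032,-0.171,0.24,0.69,-0.1,-1],[0.046,0.031,-0.17,0.17,0.72,-0.11,-1],[0.046,0.032,-0.171,0.1,0.75,-0.13,-1]]]
[[[0.04,-0.058,0.151,0.97,-0.18,-0.26,-1],[0.041,-0.058,0.151,0.91,-0.27,-0.28,-1],[0.04,-0.058,0.152,0.83,-0.36,-0.29,-1],[0.041,-0.058,0.151,0.76,-0.45,-0.31,-1],[0.04,-0.058,0.151,0.67,-0.52,-0.3,-1]]]
[[[0.04,-0.058,0.151,0.57,-0.58,-0.31,-1],[0.041,-0.059,0.152,0.47,-0.62,-0.29,-1],[0.04,-0.058,0.151,0.36,-0.66,-0.28,-1],[0.04,-0.058,0.151,0.24,-0.68,-0.26,-1],[0.041,-0.058,0.151,0.14,-0.69,-0.24,-1]]]
```

step_arm([
  [[0.046,0.032,-0.17,0.45,-0.07,-0.18,-1],[0.045,0.031,-0.171,0.48,0.0,-0.17,-1],[0.046,0.032,-0.17,0.5,0.08,-0.14,-1],[0.045,0.032,-0.171,0.52,0.15,-0.13,-1],[0.046,0.032,-0.17,0.51,0.23,-0.11,-1]],
])

```text
clock: 0.6
eef_pos: [228.3, -499.0, 438.3]
eef_rot: [-3.014, -0.175, 0.911]
wrist_force: [-1.0, 0.5, -1.1]
finger_gap: 94.2
finger_force: 0.0
```

```bash
cat > log.py <<'E'
from h import *; from cell import manip; import json
s=manip.read_state(); open("log.jsonl","a").write(json.dumps([s["joints"].tolist(),s["eef_pos"].tolist(),s["eef_rot"].tolist()])+"\n")
print(s["clock"],s["joints"].round(3),s["eef_pos"].round(1),s["finger_gap"].round(1))
E
echo '[[-1.39260473,0.30050712,1.52156955,0.0000147,1.32072244,-0.066573184],[133.28846315,-533.57901745,404.07131418],[-3.14038982,-0.0000945,0.244761073]]' > log.jsonl; python3 log.py
```

```text
Traceback (most recent call last):
  File "log.py", line 3, in <module>
    print(s["clock"],s["joints"].round(3),s["eef_pos"].round(1),s["finger_gap"].round(1))
                                                                ^^^^^^^^^^^^^^^^^^^^^
AttributeError: 'float' object has no attribute 'round'
```

step_arm([
  [[0.046,0.032,-0.171,0.5,0.3,-0.1,-1],[0.045,0.032,-0.17,0.48,0.38,-0.09,-1],[0.046,0.032,-0.171,0.45,0.46,-0.09,-1],[0.046,0.032,-0.17,0.41,0.52,-0.08,-1],[0.045,0.031,-0.171,0.36,0.59,-0.09,-1]],
])

```text
clock: 1.1
eef_pos: [346.7, -455.2, 465.5]
eef_rot: [-3.024, -0.39, 1.586]
wrist_force: [-0.7, -0.3, 0.4]
finger_gap: 93.7
finger_force: 0.0
```

```bash
python3 log.py
```

```text
Traceback (most recent call last):
  File "log.py", line 3, in <module>
    print(s["clock"],s["joints"].round(3),s["eef_pos"].round(1),s["finger_gap"].round(1))
                                                                ^^^^^^^^^^^^^^^^^^^^^
AttributeError: 'float' object has no attribute 'round'
```

step_arm([
  [[0.046,0.032,-0.17,0.3,0.64,-0.09,-1],[0.045,0.032,-0.171,0.24,0.69,-0.1,-1],[0.046,0.031,-0.17,0.17,0.72,-0.11,-1],[0.046,0.032,-0.171,0.1,0.75,-0.13,-1],[0,0,0,0,0,0,-1]],
])

```text
clock: 1.6
eef_pos: [453.1, -402.7, 486.3]
eef_rot: [3.14, -0.524, 2.178]
wrist_force: [0.5, 0.6, -0.3]
finger_gap: 94.0
finger_force: 0.0
```

```bash
cat > fit.py <<'E'
from h import *; import json
L=[json.loads(l) for l in open("log.jsonl")]
def P_():
    f=lambda P:np.concatenate([fk(q,P)[0]-np.array(p) for q,p,_ in L]+[0.001*(P-np.array([150,450,450,120,36,0]))])
    s=least_squares(f,[150,450,450,120,36,0]); return s.x,abs(s.fun).max()
P,err=P_()
E
python3 log.py; python3 - <<'E'
from fit import *
print(P.round(1),err)
q=np.array(L[-1][0])
lid=124.3
for el in (45,55):
    for n,gp,zh,e in [("grasp",(468,-286,58),lid,el),("up",(468,-286,150),lid,el)]+[("place@%d"%z,(488,-82,41),z,90-el) for z in(-10,-30,10)]+[("regrasp",(468,-286,58),lid-180,el)]+[("final%d"%z,(488,-82,41),z,90-el) for z in (170,150,130,110)]:
        for ys in (-1,1):
            for sd in (q,[-.3,.5,1.5,0,1.5,-1.5],[-.3,.5,1.5,0,1.5,1.5],[-.3,.5,1.5,3.14,.5,0]):
                x,err=ik(gp,tool(zh,e,ys),P,np.array(sd,float))
                if err<.02: print(el,n,ys,x.round(2),round(err,4)); break
E
```

```text
[221.2 424.2 447.5  71.4  36.6  40.9] 0.0711696380058271
45 grasp -1 [-0.7   0.91  1.14  0.2   1.85 -1.32] 0.0
45 grasp 1 [-0.7   0.91  1.14  0.2   1.85  1.82] 0.0
45 up -1 [-0.7   0.8   1.11  0.21  1.99 -1.29] 0.0
45 up 1 [-0.7   0.8   1.11  0.21  1.99  1.85] 0.0
45 place@-10 -1 [-0.28  0.3   2.31  2.86  0.27 -1.37] 0.0
45 place@-10 1 [-0.28  0.3   2.31  2.86  0.27  1.77] 0.0
45 place@-30 -1 [-0.09  0.33  2.27  4.16  0.36 -2.24] 0.0
45 place@-30 1 [-0.09  0.33  2.27  4.16  0.36  0.9 ] 0.0
45 place@10 -1 [-0.46  0.32  2.28  1.86  0.45 -0.8 ] 0.0
45 place@10 1 [-0.46  0.32  2.28  1.86  0.45  2.34] 0.0
45 final170 -1 [-0.22  0.86  1.3  -0.04  1.77 -1.61] 0.0
45 final170 1 [-0.22  0.86  1.3  -0.04  1.77  1.53] 0.0
45 final150 -1 [-0.32  0.84  1.33  0.15  1.75 -1.4 ] 0.0
45 final150 1 [-0.32  0.84  1.33  0.15  1.75  1.75] 0.0
45 final130 -1 [-0.4   0.8   1.41  0.33  1.66 -1.2 ] 0.0
45 final130 1 [-0.4   0.8   1.41  0.33  1.66  1.94] 0.0
45 final110 -1 [-0.49  0.73  1.53  0.49  1.52 -1.03] 0.0
45 final110 1 [-0.49  0.73  1.53  0.49  1.52  2.11] 0.0
55 grasp -1 [-0.69  0.81  1.26  0.16  1.
[... 620 characters left out ...]
.0
55 final170 1 [-0.22  0.96  1.19 -0.04  1.95  1.53] 0.0
55 final150 -1 [-0.32  0.94  1.22  0.17  1.92 -1.4 ] 0.0
55 final150 1 [-0.32  0.94  1.22  0.17  1.92  1.75] 0.0
55 final130 -1 [-0.42  0.89  1.32  0.38  1.82 -1.2 ] 0.0
55 final130 1 [-0.42  0.89  1.32  0.38  1.82  1.94] 0.0
55 final110 -1 [-0.52  0.82  1.46  0.56  1.67 -1.06] 0.0
55 final110 1 [-0.52  0.82  1.46  0.56  1.67  2.08] 0.0Traceback (most recent call last):
  File "log.py", line 3, in <module>
    print(s["clock"],s["joints"].round(3),s["eef_pos"].round(1),s["finger_gap"].round(1))
                                                                ^^^^^^^^^^^^^^^^^^^^^
AttributeError: 'float' object has no attribute 'round'
```

```bash
sed -i 's/,s\["finger_gap"\].round(1)/,round(float(s["finger_gap"]),1)/' log.py; cat > srch.py <<'E'
from fit import *
rng=np.random.default_rng(0); S=[rng.uniform(LO,HI)*[.3,1,1,1,1,1] for _ in range(14)]
def sols(gp,zh,el,ys):
    out=[]
    for sd in S:
        x,e=ik(gp,tool(zh,el,ys),P,sd)
        if e<1e-3 and min((x-LO).min(),(HI-x).min())>.06 and not any(abs(x-o).max()<.05 for o in out): out.append(x)
    return out
E
python3 - <<'E'
from srch import *
for b in (20,27,35):
    D=[(ys,x) for ys in(-1,1) for x in sols((468,-286,58),-55.7,90-b,ys)]
    D2=[(ys,x) for ys in(-1,1) for x in sols((468,-286,150),-55.7,90-b,ys)]
    for t in D: print(b,"D",t[0],t[1].round(2), "up:",min((abs(u[1]-t[1]).max() for u in D2 if u[0]==t[0]),default=9))
    for zh in (-110,-90,-70,-50,70,90,110,130,160):
        # rotation from D to E keeps the jar: same ys if rolled by pitch a->up
        for ys in (-1,1):
            for x in sols((488,-82,41),zh,b,ys):
                m=min([(abs(x-d[1]).max().round(2),i) for i,d in enumerate(D)],default=9); print(b,"E",zh,ys,x.round(2),m)
E
```

```text
20 D -1 [-0.55  0.38  1.9  -0.27  0.56  2.2 ] up: 0.20606115431961802
20 D 1 [-0.55  0.38  1.9  -0.27  0.56 -0.95] up: 0.20606115433684802
20 E -110 -1 [ 0.18  0.87  1.56 -0.95  1.62 -2.17] (np.float64(1.22), 1)
20 E -110 1 [ 0.18  0.87  1.56 -0.95  1.62  0.97] (np.float64(1.22), 0)
20 E 70 -1 [-0.71  0.77  1.79  1.08  1.47 -1.03] (np.float64(1.35), 1)
20 E 70 1 [-0.71  0.77  1.79  1.08  1.47  2.11] (np.float64(1.35), 0)
20 E 90 -1 [-0.64  0.87  1.57  0.86  1.67 -1.02] (np.float64(1.13), 1)
20 E 90 1 [-0.64  0.87  1.57  0.86  1.67  2.12] (np.float64(1.13), 0)
20 E 110 -1 [-0.55  0.96  1.37  0.66  1.87 -1.08] (np.float64(1.31), 1)
20 E 110 1 [-0.55  0.96  1.37  0.66  1.87  2.06] (np.float64(1.31), 0)
20 E 130 -1 [-0.44  1.04  1.2   0.46  2.05 -1.19] (np.float64(1.49), 1)
20 E 130 1 [-0.44  1.04  1.2   0.46  2.05  1.95] (np.float64(1.49), 0)
20 E 160 -1 [-0.28  1.11  1.06  0.09  2.2  -1.5 ] (np.float64(1.64), 1)
20 E 160 1 [-0.28  1.11  1.06  0.09  2.2   1.65] (np.float64(1.64), 0)
27 D -1 [-0.53  0.36  1.97 -0.49  0.43  2.43] up: 0.20267235050179644
27 D 1 [-0.53  0.36  1.97 -0.49  0.
[... 1112 characters left out ...]
 [-0.66  0.64  1.83  0.96  1.27 -0.9 ] (np.float64(1.92), 0)
35 E 70 1 [-0.66  0.64  1.83  0.96  1.27  2.24] (np.float64(2.47), 0)
35 E 90 -1 [-0.6   0.73  1.64  0.75  1.48 -0.96] (np.float64(1.71), 0)
35 E 90 1 [-0.6   0.73  1.64  0.75  1.48  2.18] (np.float64(2.42), 0)
35 E 110 -1 [-0.52  0.82  1.46  0.56  1.67 -1.06] (np.float64(1.52), 0)
35 E 110 1 [-0.52  0.82  1.46  0.56  1.67  2.08] (np.float64(2.32), 0)
35 E 130 -1 [-0.42  0.89  1.32  0.38  1.82 -1.2 ] (np.float64(1.49), 0)
35 E 130 1 [-0.42  0.89  1.32  0.38  1.82  1.94] (np.float64(2.17), 0)
35 E 160 -1 [-0.27  0.96  1.2   0.07  1.95 -1.5 ] (np.float64(1.62), 0)
35 E 160 1 [-0.27  0.96  1.2   0.07  1.95  1.64] (np.float64(1.87), 0)
```

```bash
cat > go.py <<'E'
from h import *; from cell import manip
s=manip.read_state(); r0=R.from_euler('xyz',s["eef_rot"]); p0=s["eef_pos"]
M=np.array([468.3,-286.3,58]); T=np.array([488.4,-81.8,40]); Z=lambda r:r.as_matrix()[:,2]
A=tool(124.3,45,-1); B=tool(120,45,1); D=tool(-55.7,63,1); E=tool(90,27,-1); UP=np.array([0,0,1])
print(round(s["clock"],2),"gp",(p0+180*Z(r0)).round(1),"z",Z(r0).round(3),"gap",s["finger_gap"],s["finger_force"],s["wrist_force"].round(1))
def go(goals,grip): return plan(p0,r0,goals,grip)
E
python3 -c "
from go import *
go([(M-95*Z(A),A,0),(M,A,5)],-1)"
```

```text
1.6 gp [ 402.  -328.6  330.4] z [-0.284  0.412 -0.866] gap 93.98670586252109 0.0 [ 0.5  0.6 -0.3]
[[[-0.001,0.048,0.001,-0.75,0.28,0.51,-1],[0.0,0.047,0.002,-0.77,0.27,0.49,-1],[-0.001,0.048,0.001,-0.79,0.28,0.47,-1],[0.0,0.047,0.001,-0.81,0.27,0.45,-1],[-0.001,0.048,0.001,-0.82,0.28,0.42,-1]]]
[[[-0.001,0.047,0.002,-0.83,0.28,0.39,-1],[0.0,0.048,0.001,-0.85,0.28,0.38,-1],[0.0,0.0,0.0,0.0,0.0,0.47,-1],[0.0,0.0,0.0,0.0,0.0,0.48,-1],[0.0,0.0,0.0,0.0,0.0,0.47,-1]]]
[[[0.0,0.0,0.0,0.0,0.0,0.48,-1],[0.0,0.0,0.0,0.0,0.0,0.47,-1]]]
```

step_arm([
  [[-0.001,0.048,0.001,-0.75,0.28,0.51,-1],[0.0,0.047,0.002,-0.77,0.27,0.49,-1],[-0.001,0.048,0.001,-0.79,0.28,0.47,-1],[0.0,0.047,0.001,-0.81,0.27,0.45,-1],[-0.001,0.048,0.001,-0.82,0.28,0.42,-1]],
])

```text
clock: 2.1
eef_pos: [539.9, -438.3, 318.4]
eef_rot: [-3.139, -0.711, 2.161]
wrist_force: [0.6, 0.4, 0.8]
finger_gap: 94.3
finger_force: 0.0
```

step_arm([
  [[-0.001,0.047,0.002,-0.83,0.28,0.39,-1],[0.0,0.048,0.001,-0.85,0.28,0.38,-1],[0.0,0.0,0.0,0.0,0.0,0.0,-1],[0.0,0.0,0.0,0.0,0.0,0.0,-1]],
])

```text
clock: 2.5
eef_pos: [574.5, -450.1, 252.2]
eef_rot: [-3.138, -0.785, 2.159]
wrist_force: [0.3, -0.7, 1.0]
finger_gap: 94.5
finger_force: 0.0
```

```bash
python3 log.py; python3 - <<'E'
from go import *
go([(M,A,5)],-1)
from cell import optics; import cv2
cv2.imwrite("pics/w1.png",optics.camera("wrist")["frame"][:,:,::-1])
E
```

```text
2.5 [-0.732  0.988  0.836  0.199  2.078 -1.294] [ 574.5 -450.1  252.2] 94.5
2.5 gp [ 503.4 -344.6  124.8] z [-0.395  0.586 -0.708] gap 94.49088075910193 0.0 [ 0.3 -0.7  1. ]
[[[0.001,0.0,-0.002,0.0,0.02,0.48,-1],[0.001,0.0,-0.002,0.01,0.02,0.47,-1],[0.001,0.001,-0.002,0.0,0.02,0.48,-1],[0.001,0.0,-0.002,0.0,0.03,0.48,-1],[0.001,0.0,-0.002,0.01,0.02,0.47,-1]]]
```

View pics/w1.png

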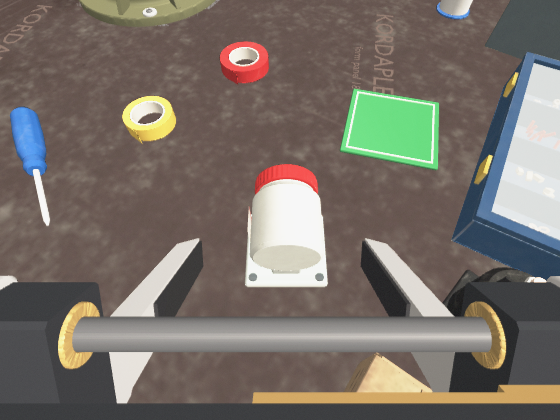

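The wrist view shows the jar centred between the fingers at (286,222), with the red lid on the far side. The carton's corner is below the gripper at (390,375), and the planned path clears it. I'll go in and grip.

step_arm([
  [[0.001,0.0,-0.002,0.0,0.02,0.48,-1],[0.001,0.0,-0.002,0.01,0.02,0.47,-1],[0.001,0.001,-0.002,0.0,0.02,0.48,-1],[0.001,0.0,-0.002,0.0,0.03,0.48,-1],[0.001,0.0,-0.002,0.01,0.02,0.47,-1]],
])

```text
clock: 3.05
eef_pos: [540.0, -391.0, 188.9]
eef_rot: [3.138, -0.78, 2.172]
wrist_force: [0.5, 0.3, -0.3]
finger_gap: 94.1
finger_force: 0.0
```

step_arm([
  [[0,0,0,0,0,0,1],[0,0,0,0,0,0,1],[0,0,0,0,0,0,1],[0,0,0,0,0,0,1],[0,0,0,0,0,0,1]],
], newtons=30)

```text
clock: 3.55
eef_pos: [540.7, -391.4, 186.2]
eef_rot: [3.14, -0.784, 2.172]
wrist_force: [-5.2, -5.6, 3.9]
finger_gap: 57.4
finger_force: 4.5
```

```bash
python3 log.py; cat >> go.py <<'E'
def gtraj(): pass
E
python3 - <<'E'
from go import *
from srch import *
# check joint path lift + roll
H=np.array([478,-190,190])
mid=B
go([(M+[0,0,90],A,0),(T+[0,0,110],B,0),(T+[0,0,10],B,0)],1)
q=np.array(L[-1][0])
rs=A; dv=(A.inv()*B).as_rotvec(); print(np.degrees(dv))
for k in range(0,11,2):
    f=k/10; g=(M+[0,0,90])*(1-f)+(T+[0,0,110])*f
    q,e=ik(g,rs*R.from_rotvec(dv*f),P,q); print(q.round(2),round(e,4), (rs*R.from_rotvec(dv*f)).as_matrix()[:,2].round(2))
E
```

```text
3.55 [-0.702  0.915  1.136  0.198  1.851 -1.323] [ 540.7 -391.4  186.2] 57.4
3.55 gp [ 469.1 -286.4   58.8] z [-0.398  0.584 -0.708] gap 57.393377422874686 4.491859674453735 [-5.2 -5.6  3.9]
[[[0.0,0.0,0.001,0.53,0.0,-0.52,1],[0.0,0.001,0.0,0.52,-0.01,-0.53,1],[0.0,0.0,0.001,0.53,0.0,-0.52,1],[0.0,-0.005,-0.187,0.15,0.16,0.13,1],[0.0,-0.005,-0.187,0.13,0.17,0.13,1]]]
[[[0.0,-0.005,-0.188,0.1,0.19,0.13,1],[0.0,-0.005,-0.187,0.08,0.2,0.13,1],[0.0,-0.005,-0.187,0.04,0.2,0.13,1],[0.0,-0.005,-0.187,0.02,0.21,0.13,1],[0.0,-0.005,-0.187,-0.02,0.2,0.13,1]]]
[[[0.0,-0.005,-0.188,-0.04,0.19,0.13,1],[0.0,-0.005,-0.187,-0.08,0.19,0.13,1],[0.0,-0.005,-0.187,-0.09,0.17,0.13,1],[-0.001,-0.005,-0.187,-0.13,0.15,0.13,1],[0.0,-0.005,-0.187,-0.14,0.13,0.13,1]]]
[[[0.0,-0.005,-0.188,-0.16,0.11,0.14,1],[0.0,-0.005,-0.187,-0.17,0.07,0.13,1],[0.0,-0.004,-0.187,-0.18,0.05,0.13,1],[0.0,-0.005,-0.187,-0.18,0.02,0.14,1],[0.0,-0.005,-0.187,-0.19,-0.01,0.13,1]]]
[[[0.0,-0.005,-0.188,-0.18,-0.04,0.14,1],[0.0,-0.005,-0.187,-0.18,-0.07,0.14,1],[0.0,-0.005,-0.187,-0.16,-0.09,0.14,1],[0.0,-0.005,-0.187,-0.14,-0.13,0.13,1],[0.0,0.0,0.0,0.59,0.0,0.59,1]]]
[[[0.0,0.0,0.0,0.59,0.0,0.59,1],[0.0,0.0,0.0,0.58,0.0,0.59,1]]]
[ 1.47400505e-14 -4.69598154e+00 -1.76897478e+02]
[-0.7   0.81  1.11  0.21  1.99 -1.29] 0.0 [-0.4   0.58 -0.71]
[-0.65  0.75  1.2   0.24  1.93 -1.87] 0.0 [-0.39  0.58 -0.72]
[-0.61  0.7   1.28  0.28  1.87 -2.45] 0.0 [-0.37  0.58 -0.72]
[-0.55  0.67  1.33  0.41  1.86 -2.55] 0.4618 [-0.36  0.59 -0.72]
[-0.5   0.66  1.36  0.58  1.93 -2.55] 1.0231 [-0.35  0.6  -0.72]
[-0.41  0.78  1.3   1.97  3.07 -2.55] 1.4705 [-0.35  0.61 -0.71]
```

step_arm([
  [[0,0,0,0,0,0,1],[0,0,0,0,0,0,1],[0,0,0,0,0,0,1]],
])

```text
clock: 3.85
eef_pos: [540.6, -391.5, 186.2]
eef_rot: [3.141, -0.784, 2.171]
wrist_force: [-3.3, -4.3, 5.0]
finger_gap: 56.7
finger_force: 30.0
```

step_arm([
  [[0,0,0,0.53,0,-0.53,1],[0,0,0,0.53,0,-0.53,1],[0,0,0,0.53,0,-0.53,1],[0,0,0,0,0,0,1]],
])

```text
clock: 4.25
eef_pos: [541.0, -391.2, 279.7]
eef_rot: [3.137, -0.779, 2.174]
wrist_force: [0.8, -0.2, -1.8]
finger_gap: 56.1
finger_force: 30.0
```

```bash
python3 log.py; python3 - <<'E'
from go import *
from srch import *
W=A*R.from_euler('z',90,degrees=True)
go([(np.array([478,-190,150]),W,0),(T+[0,0,70],B,0)],1)
q=np.array(L[-1][0])
for g,r in [((478,-190,150),W),(T+[0,0,70],B),(T,B)]:
    q,e=ik(g,r,P,q); print(q.round(2),round(e,4))
E
```

```text
4.25 [-0.701  0.802  1.103  0.209  1.988 -1.293] [ 541.  -391.2  279.7] 56.1
4.25 gp [ 470.  -286.6  151.7] z [-0.395  0.581 -0.712] gap 56.07959568899063 29.970778226852417 [ 0.8 -0.2 -1.8]
[[[0.001,0.0,0.182,0.12,0.14,0.12,1],[0.0,0.001,0.182,0.13,0.12,0.13,1],[0.001,0.0,0.183,0.15,0.11,0.12,1],[0.001,0.001,0.182,0.17,0.08,0.12,1],[0.001,0.0,0.182,0.17,0.05,0.13,1]]]
[[[0.0,0.001,0.182,0.18,0.03,0.12,1],[0.001,0.0,0.182,0.18,0.01,0.12,1],[0.001,0.001,0.183,0.18,-0.03,0.13,1],[0.0,0.0,0.182,0.17,-0.04,0.12,1],[0.001,0.0,0.182,0.17,-0.08,0.12,1]]]
[[[0.001,0.001,0.182,0.15,-0.09,0.13,1],[0.005,0.005,0.188,0.14,-0.05,0.2,1],[0.005,0.005,0.188,0.13,-0.08,0.2,1],[0.004,0.005,0.188,0.11,-0.09,0.2,1],[0.005,0.004,0.188,0.09,-0.12,0.2,1]]]
[[[0.005,0.005,0.188,0.07,-0.12,0.2,1],[0.005,0.005,0.188,0.05,-0.14,0.2,1],[0.005,0.005,0.187,0.03,-0.15,0.21,1],[0.005,0.005,0.188,0.0,-0.14,0.2,1],[0.005,0.005,0.188,-0.03,-0.15,0.21,1]]]
[[[0.004,0.005,0.188,-0.05,-0.15,0.2,1],[0.005,0.005,0.188,-0.07,-0.14,0.21,1]]]
[-0.58  0.7   1.28  0.29  1.89  0.38] 0.0
[-0.45  0.66  1.45  0.41  1.7   2.08] 0.0
[-0.45  0.77  1.46  0.41  1.59  2.03] 0.0
```

step_arm([
  [[0.001,0.0,0.182,0.12,0.14,0.12,1],[0.0,0.001,0.182,0.13,0.12,0.13,1],[0.001,0.0,0.183,0.15,0.11,0.12,1],[0.001,0.001,0.182,0.17,0.08,0.12,1],[0.001,0.0,0.182,0.17,0.05,0.13,1]],
])

```text
clock: 4.75
eef_pos: [544.6, -346.6, 272.9]
eef_rot: [-2.554, -0.562, 1.276]
wrist_force: [0.5, 0.4, -1.4]
finger_gap: 56.4
finger_force: 30.0
```

step_arm([
  [[0.0,0.001,0.182,0.18,0.03,0.12,1],[0.001,0.0,0.182,0.18,0.01,0.12,1],[0.001,0.001,0.183,0.18,-0.03,0.13,1],[0.0,0.0,0.182,0.17,-0.04,0.12,1],[0.001,0.0,0.182,0.17,-0.08,0.12,1]],
])

```text
clock: 5.25
eef_pos: [548.5, -303.1, 272.1]
eef_rot: [-2.354, -0.094, 0.695]
wrist_force: [0.7, 0.2, -2.3]
finger_gap: 56.6
finger_force: 30.0
```

step_arm([
  [[0.001,0.001,0.182,0.15,-0.09,0.13,1],[0.005,0.005,0.188,0.14,-0.05,0.2,1],[0.005,0.005,0.188,0.13,-0.08,0.2,1],[0.004,0.005,0.188,0.11,-0.09,0.2,1],[0.005,0.004,0.188,0.09,-0.12,0.2,1]],
])

```text
clock: 5.75
eef_pos: [550.7, -257.8, 255.8]
eef_rot: [-2.428, 0.407, 0.146]
wrist_force: [0.1, -1.0, -3.1]
finger_gap: 56.8
finger_force: 30.0
```

step_arm([
  [[0.005,0.005,0.188,0.07,-0.12,0.2,1],[0.005,0.005,0.188,0.05,-0.14,0.2,1],[0.005,0.005,0.187,0.03,-0.15,0.21,1],[0.005,0.005,0.188,0.0,-0.14,0.2,1],[0.005,0.005,0.188,-0.03,-0.15,0.21,1]],
])

```text
clock: 6.25
eef_pos: [550.9, -210.8, 238.4]
eef_rot: [-2.868, 0.761, -0.646]
wrist_force: [-0.3, 0.4, -2.7]
finger_gap: 56.5
finger_force: 30.0
```

step_arm([
  [[0.004,0.005,0.188,-0.05,-0.15,0.2,1],[0.005,0.005,0.188,-0.07,-0.14,0.21,1],[0,0,0,0,0,0,1],[0,0,0,0,0,0,1]],
])

```text
clock: 6.65
eef_pos: [551.4, -191.7, 233.0]
eef_rot: [-3.142, 0.792, -1.044]
wrist_force: [0.3, 0.1, -0.9]
finger_gap: 56.2
finger_force: 30.0
```

```bash
python3 log.py; python3 - <<'E'
from go import *
go([(T+[0,0,12],B,0)],1)
from cell import optics; import cv2,pickle
d={n:optics.camera(n) for n in("scene","top","wrist")}; pickle.dump(d,open("d1.pkl","wb"))
im=np.hstack([cv2.resize(d["scene"]["frame"][150:270,240:400],None,fx=2.4,fy=2.4,interpolation=2),cv2.resize(d["top"]["frame"][165:285,200:360],None,fx=2.4,fy=2.4,interpolation=2)])
im=np.vstack([im,cv2.resize(d["wrist"]["frame"][100:400],(768,300))])
cv2.imwrite("pics/p2.png",im[:,:,::-1])
E
```

```text
6.65 [-0.446  0.67   1.456  0.415  1.701  2.074] [ 551.4 -191.7  233. ] 56.2
6.65 gp [487.  -81.  106.5] z [-0.358  0.615 -0.703] gap 56.15582872524491 29.969850182533264 [ 0.3  0.1 -0.9]
[[[0.002,0.004,0.002,0.48,0.0,0.47,1],[0.001,0.004,0.001,0.48,-0.01,0.46,1]]]
```

View pics/p2.png

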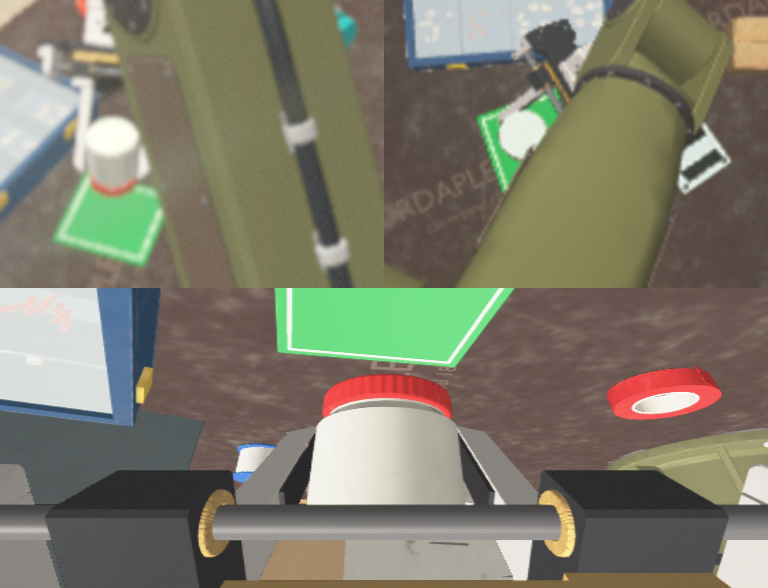

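The scene and top insets show the jar held lid down over the mat, and the wrist view shows the red lid at (388,400) facing the mat. Before lowering I'll measure the upper face's height and tilt.

```bash
python3 - <<'E'
from h import *; import pickle
d=pickle.load(open("d1.pkl","rb"))
for n in("scene","top"):
    c=d[n];W=cloud(c);H=hsv(c)
    m=(H[...,1]<50)&(H[...,2]>150)&(np.hypot(W[...,0]-487,W[...,1]+81)<45)&(W[...,2]>128)&(W[...,2]<160)
    p=W[m]; C=p.mean(0); u,s,v=np.linalg.svd(p-C); nrm=v[2]*np.sign(v[2,2]); print(n,len(p),C.round(1),nrm.round(3),np.percentile(p[:,2],[5,50,95]).round(1),p.min(0).round(),p.max(0).round())
E
```

```text
scene 421 [488.5 -76.4 142. ] [-0.005  0.134  0.991] [130.4 143.7 147.4] [ 458. -106.  128.] [532. -51. 155.]
top 305 [492.7 -77.9 141.3] [0.056 0.035 0.998] [135.9 141.5 145.6] [ 459. -106.  129.] [531. -54. 149.]
```

step_arm([
  [[0.002,0.004,0.002,0.48,0.0,0.47,1],[0.001,0.004,0.001,0.48,-0.01,0.46,1],[0,0,0,0,0,0,1],[0,0,0,0,0,0,1]],
])

```text
clock: 7.2
eef_pos: [552.1, -192.4, 180.7]
eef_rot: [3.139, 0.785, -1.052]
wrist_force: [0.4, -0.6, -1.4]
finger_gap: 56.5
finger_force: 30.0
```

```bash
python3 log.py; python3 - <<'E'
from go import *
go([(T,B,10)],1)
E
```

```text
7.2 [-0.447  0.749  1.464  0.412  1.614  2.044] [ 552.1 -192.4  180.7] 56.5
7.2 gp [488.6 -82.1  53.4] z [-0.353  0.613 -0.707] gap 56.45729881651798 29.969756305217743 [ 0.4 -0.6 -1.4]
[[[0.0,0.0,0.0,0.02,0.0,0.02,1],[0.0,0.0,-0.001,0.03,0.0,0.03,1],[0.0,0.0,0.0,0.02,0.0,0.02,1],[0.0,0.0,-0.001,0.02,0.0,0.03,1],[0.0,0.0,0.0,0.03,0.0,0.02,1]]]
[[[-0.001,0.0,-0.001,0.02,0.0,0.03,1],[0.0,0.0,0.0,0.02,0.0,0.02,1],[0.0,0.0,0.0,0.03,0.0,0.02,1],[0.0,0.0,-0.001,0.02,0.0,0.03,1],[0.0,0.0,0.0,0.02,0.0,0.02,1]]]
```

step_arm([
  [[0,0,0,0.06,0,0.06,1],[0,0,0,0.06,0,0.06,1],[0,0,0,0.06,0,0.06,1],[0,0,0,0,0,0,1]],
])

```text
clock: 7.6
eef_pos: [551.9, -192.0, 169.9]
eef_rot: [3.138, 0.785, -1.053]
wrist_force: [0.4, 0.6, -1.7]
finger_gap: 56.7
finger_force: 30.0
```

step_arm([
  [[0,0,0,0.02,0,0.02,1],[0,0,0,0,0,0,1],[0,0,0,0.02,0,0.02,1],[0,0,0,0,0,0,1]],
])

```text
clock: 8.0
eef_pos: [552.0, -192.1, 167.8]
eef_rot: [3.138, 0.785, -1.053]
wrist_force: [-0.5, -0.1, -1.7]
finger_gap: 56.4
finger_force: 30.0
```

gp z is now about 40.5 with no contact yet, so I'll creep down.

step_arm([
  [[0,0,0,0.01,0,0.02,1],[0,0,0,0,0,0,1],[0,0,0,0,0,0,1]],
])

```text
clock: 8.3
eef_pos: [551.9, -192.0, 167.4]
eef_rot: [3.139, 0.784, -1.053]
wrist_force: [-0.2, -2.3, 5.7]
finger_gap: 56.2
finger_force: 30.0
```

step_arm([
  [[0,0,0,0.01,0,0.01,1],[0,0,0,0,0,0,1],[0,0,0,0,0,0,1]],
])

```text
clock: 8.6
eef_pos: [551.9, -192.1, 167.3]
eef_rot: [3.139, 0.785, -1.052]
wrist_force: [-2.3, -3.1, 11.8]
finger_gap: 56.4
finger_force: 30.0
```

Contact at about 12 N. I'll open and wait so the lugs can drop.

step_arm([
  [[0,0,0,0,0,0,0.1],[0,0,0,0,0,0,-0.2],[0,0,0,0,0,0,-0.6],[0,0,0,0,0,0,-1],[0,0,0,0,0,0,-1]],
])

```text
clock: 9.1
eef_pos: [551.8, -191.7, 166.2]
eef_rot: [3.138, 0.785, -1.053]
wrist_force: [-0.7, -0.0, 0.1]
finger_gap: 77.1
finger_force: 0.0
```

step_arm([
  [[0,0,0,0,0,-0.5,-1],[0,0,0,0,0,-0.5,-1],[0,0,0,0,0,-0.5,-1],[0,0,0,0,0,-0.5,-1],[0,0,0,0,0,0,-1]],
])

```text
clock: 9.6
eef_pos: [580.6, -241.9, 224.5]
eef_rot: [3.14, 0.782, -1.052]
wrist_force: [-0.1, -0.0, 1.0]
finger_gap: 93.9
finger_force: 0.0
```

step_arm([
  [[0,0,0,0,0,0,-1],[0,0,0,0,0,0,-1],[0,0,0,0,0,0,-1],[0,0,0,0,0,0,-1],[0,0,0,0,0,0,-1]],
])

```text
clock: 10.1
eef_pos: [580.0, -240.6, 222.8]
eef_rot: [3.138, 0.785, -1.053]
wrist_force: [1.0, -0.3, 0.6]
finger_gap: 93.9
finger_force: 0.0
```

```bash
python3 log.py; python3 - <<'E'
from go import *
go([(T,B,5)],-1)
from cell import optics; import cv2
d={n:optics.camera(n) for n in("scene","top","wrist")}
for n in("scene","top"):
    c=d[n];W=cloud(c);H=hsv(c)
    p=W[(H[...,1]<50)&(H[...,2]>150)&(np.hypot(W[...,0]-487,W[...,1]+81)<45)&(W[...,2]>68)&(W[...,2]<85)]
    print(n,len(p),np.median(p,0).round(1),[x.tolist() for x in (np.percentile(p,2,axis=0).round(),np.percentile(p,98,axis=0).round())])
im=np.hstack([cv2.resize(d["scene"]["frame"][150:270,240:400],None,fx=2.4,fy=2.4,interpolation=2),cv2.resize(d["top"]["frame"][165:285,200:360],None,fx=2.4,fy=2.4,interpolation=2)])
im=np.vstack([im,cv2.resize(d["wrist"]["frame"][100:400],(768,300))])
cv2.imwrite("pics/p3.png",im[:,:,::-1])
E
```

```text
10.1 [-0.494  0.771  1.304  0.388  1.756  2.062] [ 580.  -240.6  222.8] 93.9
10.1 gp [ 516.5 -130.4   95.5] z [-0.353  0.612 -0.707] gap 93.85826956063504 0.0 [ 1.  -0.3  0.6]
[[[0.0,0.0,-0.001,0.0,0.0,0.39,-1],[0.0,0.0,-0.001,0.0,0.0,0.4,-1],[0.0,0.0,-0.001,-0.01,0.0,0.39,-1],[0.0,0.0,-0.001,0.0,0.0,0.4,-1],[0.0,-0.001,-0.001,0.0,0.0,0.39,-1]]]
scene 308 [485.  -78.   77.6] [[461.0, -104.0, 69.0], [513.0, -55.0, 81.0]]
top 287 [488.6 -80.8  75. ] [[463.0, -105.0, 70.0], [513.0, -57.0, 79.0]]
```

View pics/p3.png

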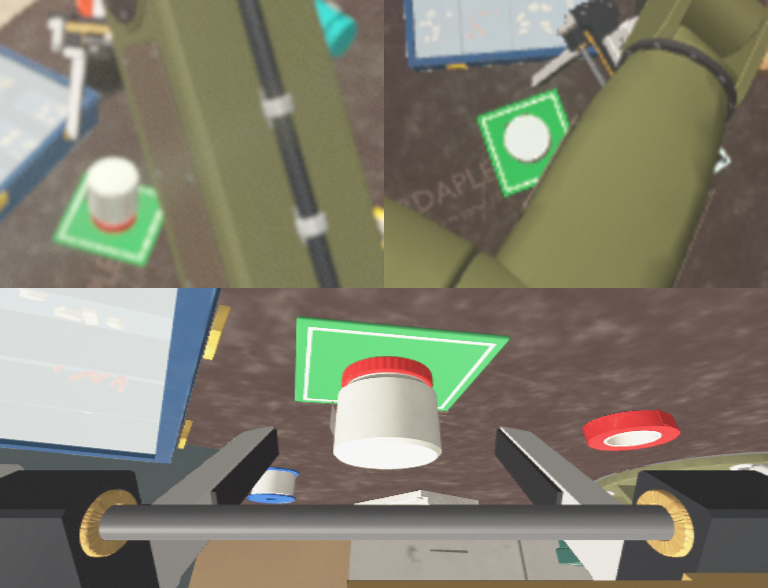

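The jar stands on its lid in the middle of the mat: scene inset (112,195), top inset (527,138), and the wrist view shows it released. It has been free for over a second, so I'll take it again.

step_arm([
  [[0,0,0,0,0,0.39,-1],[0,0,0,0,0,0.4,-1],[0,0,0,0,0,0.39,-1],[0,0,0,0,0,0.4,-1],[0,0,0,0,0,0.39,-1]],
])

```text
clock: 10.75
eef_pos: [552.0, -192.2, 166.9]
eef_rot: [3.138, 0.784, -1.053]
wrist_force: [0.1, -0.5, -0.2]
finger_gap: 93.9
finger_force: 0.0
```

step_arm([
  [[0,0,0,0,0,0,1],[0,0,0,0,0,0,1],[0,0,0,0,0,0,1],[0,0,0,0,0,0,1],[0,0,0,0,0,0,1]],
], newtons=30)

```text
clock: 11.25
eef_pos: [552.4, -192.8, 167.6]
eef_rot: [3.138, 0.784, -1.053]
wrist_force: [-2.2, -2.2, 0.9]
finger_gap: 57.3
finger_force: 1.6
```

step_arm([
  [[0,0,0,0,0,0,1],[0,0,0,0,0,0,1],[0,0,0,0,0,0,1],[0,0,0,0,0,0,1]],
])

```text
clock: 11.65
eef_pos: [552.4, -192.8, 167.6]
eef_rot: [3.139, 0.784, -1.053]
wrist_force: [1.2, -4.6, 4.7]
finger_gap: 56.4
finger_force: 30.0
```

```bash
python3 log.py; python3 - <<'E'
from go import *
W=A*R.from_euler('z',90,degrees=True)
go([(T+[0,0,100],B,3),(np.array([478,-190,165]),W,0),(M+[0,0,80],A,0)],1)
E
```

```text
11.65 [-0.447  0.77   1.463  0.411  1.594  2.036] [ 552.4 -192.8  167.6] 56.4
11.65 gp [489.  -82.6  40.1] z [-0.352  0.612 -0.708] gap 56.360697072284864 29.999641478061676 [ 1.2 -4.6  4.7]
[[[0.0,-0.001,-0.002,-0.59,0.0,-0.58,1],[-0.001,0.0,-0.001,-0.59,0.0,-0.59,1],[0.0,-0.001,-0.002,-0.6,0.0,-0.58,1],[-0.005,-0.005,-0.188,0.12,0.13,-0.18,1],[-0.005,-0.005,-0.188,0.09,0.13,-0.18,1]]]
[[[-0.005,-0.005,-0.188,0.07,0.15,-0.19,1],[-0.005,-0.004,-0.188,0.05,0.16,-0.18,1],[-0.005,-0.005,-0.188,0.02,0.16,-0.18,1],[-0.004,-0.005,-0.187,-0.01,0.16,-0.18,1],[-0.005,-0.005,-0.188,-0.04,0.15,-0.18,1]]]
[[[-0.005,-0.005,-0.188,-0.06,0.15,-0.17,1],[-0.005,-0.005,-0.188,-0.09,0.13,-0.18,1],[-0.005,-0.004,-0.188,-0.1,0.12,-0.18,1],[-0.005,-0.005,-0.188,-0.13,0.09,-0.17,1],[0.0,0.0,-0.182,-0.14,0.16,-0.08,1]]]
[[[0.0,0.0,-0.182,-0.17,0.14,-0.07,1],[0.0,0.0,-0.181,-0.18,0.12,-0.08,1],[0.0,0.0,-0.182,-0.19,0.09,-0.07,1],[0.0,0.0,-0.182,-0.21,0.06,-0.08,1],[0.0,0.0,-0.182,-0.21,0.03,-0.08,1]]]
[[[0.0,0.0,-0.182,-0.22,0.0,-0.07,1],[0.0,0.0,-0.182,-0.21,-0.03,-0.08,1],[0.0,0.0,-0.181,-0.21,-0.06,-0.07,1],[0.0,0.0,-0.182,-0.2,-0.09,-0.08,1],[0.0,0.0,-0.182,-0.18,-0.12,-0.08,1]]]
```

step_arm([
  [[0.0,-0.001,-0.002,-0.59,0.0,-0.58,1],[-0.001,0.0,-0.001,-0.59,0.0,-0.59,1],[0.0,-0.001,-0.002,-0.6,0.0,-0.58,1],[-0.005,-0.005,-0.188,0.12,0.13,-0.18,1],[-0.005,-0.005,-0.188,0.09,0.13,-0.18,1]],
])

```text
clock: 12.15
eef_pos: [551.8, -210.9, 271.5]
eef_rot: [-2.857, 0.75, -0.629]
wrist_force: [0.8, -0.1, -1.9]
finger_gap: 56.8
finger_force: 30.0
```

step_arm([
  [[-0.005,-0.005,-0.188,0.07,0.15,-0.19,1],[-0.005,-0.004,-0.188,0.05,0.16,-0.18,1],[-0.005,-0.005,-0.188,0.02,0.16,-0.18,1],[-0.004,-0.005,-0.187,-0.01,0.16,-0.18,1],[-0.005,-0.005,-0.188,-0.04,0.15,-0.18,1]],
])

```text
clock: 12.65
eef_pos: [551.4, -258.7, 281.1]
eef_rot: [-2.429, 0.395, 0.155]
wrist_force: [0.1, 0.0, -1.5]
finger_gap: 56.7
finger_force: 30.0
```

step_arm([
  [[-0.005,-0.005,-0.188,-0.06,0.15,-0.17,1],[-0.005,-0.005,-0.188,-0.09,0.13,-0.18,1],[-0.005,-0.004,-0.188,-0.1,0.12,-0.18,1],[-0.005,-0.005,-0.188,-0.13,0.09,-0.17,1],[0.0,0.0,-0.182,-0.14,0.16,-0.08,1]],
])

```text
clock: 13.15
eef_pos: [548.8, -303.8, 289.6]
eef_rot: [-2.361, -0.105, 0.705]
wrist_force: [-0.8, 0.1, -1.0]
finger_gap: 56.4
finger_force: 30.0
```

step_arm([
  [[0.0,0.0,-0.182,-0.17,0.14,-0.07,1],[0.0,0.0,-0.181,-0.18,0.12,-0.08,1],[0.0,0.0,-0.182,-0.19,0.09,-0.07,1],[0.0,0.0,-0.182,-0.21,0.06,-0.08,1],[0.0,0.0,-0.182,-0.21,0.03,-0.08,1]],
])

```text
clock: 13.65
eef_pos: [544.4, -347.5, 276.5]
eef_rot: [-2.563, -0.568, 1.288]
wrist_force: [0.2, 1.0, -1.9]
finger_gap: 56.7
finger_force: 30.0
```

step_arm([
  [[0.0,0.0,-0.182,-0.22,0.0,-0.07,1],[0.0,0.0,-0.182,-0.21,-0.03,-0.08,1],[0.0,0.0,-0.181,-0.21,-0.06,-0.07,1],[0.0,0.0,-0.182,-0.2,-0.09,-0.08,1],[0.0,0.0,-0.182,-0.18,-0.12,-0.08,1]],
])

```text
clock: 14.15
eef_pos: [540.1, -391.6, 264.0]
eef_rot: [3.136, -0.787, 2.178]
wrist_force: [-0.6, 0.6, -2.1]
finger_gap: 56.7
finger_force: 30.0
```

step_arm([
  [[0,0,0,0,0,0,1],[0,0,0,0,0,0,1]],
])

```text
clock: 14.35
eef_pos: [540.1, -391.2, 264.4]
eef_rot: [-3.137, -0.787, 2.163]
wrist_force: [-0.7, -0.2, -1.5]
finger_gap: 56.1
finger_force: 30.0
```

```bash
python3 log.py; python3 - <<'E'
from go import *
go([(M+[0,0,6],A,5)],1)
from cell import optics
c=optics.camera("top"); W=cloud(c)
# cradle seen? black flank + plate below z<45
m=(np.hypot(W[...,0]-468,W[...,1]+286)<60)&(W[...,2]>3)&(W[...,2]<45); p=W[m]; print(len(p),cv2.minAreaRect(p[:,:2].astype(np.float32)))
E
```

```text
14.35 [-0.702  0.818  1.114  0.206  1.97  -1.292] [ 540.1 -391.2  264.4] 56.1
14.35 gp [ 468.3 -285.9  137.3] z [-0.399  0.585 -0.706] gap 56.09767888946061 29.997552037239075 [-0.7 -0.2 -1.5]
[[[0.0,0.0,-0.001,-0.26,0.0,0.26,1],[0.0,-0.001,-0.001,-0.26,0.0,0.26,1],[0.0,0.0,-0.002,-0.26,0.0,0.25,1],[0.0,0.0,-0.001,-0.26,0.0,0.26,1],[0.0,-0.001,-0.001,-0.26,0.0,0.26,1]]]
91 ((482.568115234375, -255.29579162597656), (43.243370056152344, 104.38484191894531), 73.07347869873047)
```

step_arm([
  [[0,0,0,-0.26,0,0.26,1],[0,0,0,-0.26,0,0.26,1],[0,0,0,-0.26,0,0.26,1],[0,0,0,-0.26,0,0.26,1],[0,0,0,-0.26,0,0.26,1]],
])

```text
clock: 14.9
eef_pos: [540.0, -391.3, 189.6]
eef_rot: [-3.141, -0.787, 2.169]
wrist_force: [-0.1, -0.4, -2.0]
finger_gap: 56.7
finger_force: 30.0
```

step_arm([
  [[0,0,0,0,0,0,1],[0,0,0,-0.03,0,0.03,1],[0,0,0,-0.03,0,0.03,1],[0,0,0,0,0,0,1]],
])

```text
clock: 15.3
eef_pos: [540.1, -391.5, 188.4]
eef_rot: [3.141, -0.785, 2.169]
wrist_force: [0.7, 0.0, -1.3]
finger_gap: 56.2
finger_force: 30.0
```

```bash
python3 -c "from go import *"
```

```text
15.3 gp [ 468.4 -286.4   61.1] z [-0.398  0.584 -0.707] gap 56.20085087426831 29.997847080230713 [ 0.7  0.  -1.3]
```

step_arm([
  [[0,0,0,-0.02,0,0.02,1],[0,0,0,-0.02,0,0.02,1],[0,0,0,0,0,0,1],[0,0,0,0,0,0,1]],
])

```text
clock: 15.7
eef_pos: [540.2, -391.6, 187.1]
eef_rot: [3.141, -0.785, 2.17]
wrist_force: [0.7, -0.2, 7.9]
finger_gap: 56.4
finger_force: 30.0
```

step_arm([
  [[0,0,0,-0.02,0,0.01,1],[0,0,0,0,0,0,1],[0,0,0,0,0,0,1]],
])

```text
clock: 16.0
eef_pos: [540.4, -391.7, 186.9]
eef_rot: [3.141, -0.787, 2.17]
wrist_force: [-2.1, 3.2, 14.4]
finger_gap: 56.3
finger_force: 30.0
```

step_arm([
  [[0,0,0,0,0,0,0.1],[0,0,0,0,0,0,-0.2],[0,0,0,0,0,0,-0.6],[0,0,0,0,0,0,-1],[0,0,0,0,0,0,-1]],
])

```text
clock: 16.5
eef_pos: [540.2, -391.7, 184.9]
eef_rot: [-3.141, -0.786, 2.169]
wrist_force: [0.0, -0.2, -1.0]
finger_gap: 77.2
finger_force: 0.0
```

step_arm([
  [[0,0,0,0,0,0,-1],[0,0,0,0,0,-0.7,-1],[0,0,0,0,0,-0.9,-1],[0,0,0,0,0,-0.9,-1],[0,0,0,0,0,-0.5,-1]],
])

```text
clock: 17.0
eef_pos: [588.5, -462.9, 272.0]
eef_rot: [3.141, -0.783, 2.17]
wrist_force: [0.5, -0.5, -0.7]
finger_gap: 93.9
finger_force: 0.0
```

```bash
python3 log.py; python3 - <<'E'
from go import *
from srch import *
from cell import optics
d={n:optics.camera(n) for n in("wrist","top","scene")}
cv2.imwrite("pics/w4.png",d["wrist"]["frame"][:,:,::-1])
for n,c in d.items():
    W=cloud(c);H=hsv(c)
    w=(np.hypot(W[...,0]-468,W[...,1]+286)<50)&(W[...,2]>62)&(W[...,2]<92)
    p=W[w]; 
    if len(p)>30: print(n,len(p),cv2.minAreaRect(p[:,:2].astype(np.float32)),np.percentile(p[:,2],99))
q=np.array(L[-1][0])
rr=R.concatenate
q0=q
for g,r in [(M+[0,0,140],tool(124.3,89,-1)),(M+[0,0,140],D),(M+60*np.array([0,0,1]),D),(M,D),(M+[0,0,90],D),(np.array([478,-180,170]),tool(17,50,0.0) if 0 else D),(T+[0,0,80],E),(T,E)]:
    q,e=ik(g,r,P,q); print(q.round(2),round(e,4))
go([(M+[0,0,140],D,0),(M,D,0)],-1)
E
```

```text
17.0 [-0.732  1.025  0.721  0.203  2.154 -1.286] [ 588.5 -462.9  272. ] 93.9
17.0 gp [ 517.  -357.9  144.5] z [-0.397  0.583 -0.709] gap 93.88576164688003 0.0 [ 0.5 -0.5 -0.7]
wrist 4944 ((465.8025207519531, -286.1402282714844), (57.32074737548828, 73.04481506347656), 34.300086975097656) 87.0328469124539
top 358 ((471.9544677734375, -282.1736755371094), (46.385013580322266, 73.93803405761719), 39.10598373413086) 89.41397111172803
[-0.62  0.33  1.55  0.01  1.28 -1.22] 0.0
[-0.53  0.13  1.86 -0.29  0.74 -0.95] 0.0
[-0.53  0.25  1.94 -0.38  0.56 -0.84] 0.0
[-0.53  0.36  1.97 -0.49  0.43 -0.72] 0.0
[-0.53  0.2   1.91 -0.34  0.63 -0.89] 0.0
[-0.29  0.11  1.96 -0.43  0.75 -0.62] 0.0
[-0.62  0.66  1.61  0.81  1.67 -0.9 ] 0.0
[-0.62  0.81  1.6   0.81  1.58 -1.  ] 0.0
[[[0.0,-0.177,0.0,0.9,0.0,0.11,-1],[0.0,-0.178,0.0,0.91,0.0,0.07,-1],[0.0,-0.177,0.0,0.9,0.0,0.03,-1],[0.0,-0.178,0.0,0.91,0.0,-0.01,-1],[0.0,-0.177,0.0,0.89,0.0,-0.05,-1]]]
[[[0.0,-0.178,0.0,0.88,0.0,-0.08,-1],[0.0,-0.177,-0.001,0.86,0.0,-0.12,-1],[0.0,-0.178,0.0,0.83,0.01,-0.15,-1],[0.001,-0.177,0.0,0.8,0.0,-0.17,-1],[0.0,0.0,0.0,0.4,0.0,0.78,-1]]]
[[[0.0,0.0,0.0,0.4,0.0,0.78,-1],[0.0,0.0,0.0,0.39,0.0,0.78,-1],[0.0,0.0,0.0,0.4,0.0,0.78,-1]]]
```

View pics/w4.png

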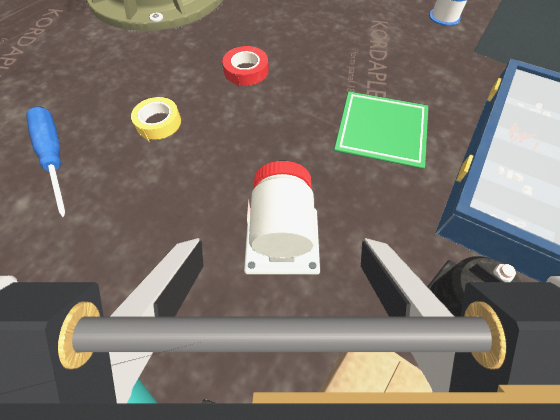

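The jar lies centred in the cradle, at (283,215) with the lid toward the mat side, and the cloud puts its middle at about (466,-286). Now I'll swing over to grasp it from the lid side.

step_arm([
  [[0.0,-0.177,0.0,0.9,0.0,0.11,-1],[0.0,-0.178,0.0,0.91,0.0,0.07,-1],[0.0,-0.177,0.0,0.9,0.0,0.03,-1],[0.0,-0.178,0.0,0.91,0.0,-0.01,-1],[0.0,-0.177,0.0,0.89,0.0,-0.05,-1]],
])

```text
clock: 17.65
eef_pos: [496.6, -328.1, 351.1]
eef_rot: [-3.141, -0.084, 2.17]
wrist_force: [0.9, -0.5, -0.4]
finger_gap: 93.8
finger_force: 0.0
```

step_arm([
  [[0.0,-0.178,0.0,0.88,0.0,-0.08,-1],[0.0,-0.177,-0.001,0.86,0.0,-0.12,-1],[0.0,-0.178,0.0,0.83,0.01,-0.15,-1],[0.001,-0.177,0.0,0.8,0.0,-0.17,-1],[0,0,0,0,0,0,-1]],
])

```text
clock: 18.15
eef_pos: [419.5, -214.7, 354.8]
eef_rot: [-3.139, 0.469, 2.174]
wrist_force: [0.4, -0.6, -0.5]
finger_gap: 93.9
finger_force: 0.0
```

```bash
python3 log.py; python3 - <<'E'
from go import *
go([(M+[0,0,80],D,0),(M+[-.7,0,.5],D,4)],-1)
E
```

```text
18.15 [-0.521  0.123  1.878 -0.298  0.736 -0.943] [ 419.5 -214.7  354.8] 93.9
18.15 gp [ 465.3 -281.9  194.2] z [ 0.254 -0.373 -0.892] gap 93.94162772764415 0.0 [ 0.4 -0.6 -0.5]
[[[0.0,-0.002,0.003,0.26,0.0,0.66,-1],[0.0,-0.001,0.002,0.27,0.0,0.65,-1],[0.0,0.0,0.0,0.23,0.0,0.44,-1],[0.0,0.0,0.0,0.22,-0.01,0.44,-1],[0.0,0.0,0.0,0.23,0.0,0.45,-1]]]
[[[0.0,0.0,0.0,0.23,0.0,0.44,-1]]]
```

step_arm([
  [[0.0,-0.002,0.003,0.26,0.0,0.66,-1],[0.0,-0.001,0.002,0.27,0.0,0.65,-1],[0.0,0.0,0.0,0.23,0.0,0.44,-1],[0.0,0.0,0.0,0.22,-0.01,0.44,-1],[0.0,0.0,0.0,0.23,0.0,0.45,-1]],
])

```text
clock: 18.65
eef_pos: [424.1, -222.0, 239.0]
eef_rot: [-3.141, 0.468, 2.166]
wrist_force: [-0.1, 0.3, 0.1]
finger_gap: 93.8
finger_force: 0.0
```

step_arm([
  [[0.0,0.0,0.0,0.23,0.0,0.44,-1],[0,0,0,0,0,0,-1],[0,0,0,0,0,0,-1]],
])

```text
clock: 18.95
eef_pos: [424.3, -221.9, 220.7]
eef_rot: [-3.142, 0.469, 2.166]
wrist_force: [-0.1, -0.1, 0.5]
finger_gap: 94.3
finger_force: 0.0
```

```bash
python3 log.py; python3 -c "
from go import *
go([(M+[-.7,0,.5],D,0)],-1)"
```

```text
18.95 [-0.529  0.358  1.96  -0.477  0.439 -0.73 ] [ 424.3 -221.9  220.7] 94.3
18.95 gp [ 469.9 -289.3   60.1] z [ 0.253 -0.374 -0.892] gap 94.33315052099417 0.0 [-0.1 -0.1  0.5]
[[[-0.002,-0.003,-0.004,0.11,-0.01,-0.01,-1]]]
```

step_arm([
  [[-0.002,-0.003,-0.004,0.11,-0.01,-0.01,-1],[0,0,0,0,0,0,-1],[0,0,0,0,0,0,1],[0,0,0,0,0,0,1],[0,0,0,0,0,0,1]],
], newtons=30)

```text
clock: 19.45
eef_pos: [421.8, -218.6, 219.4]
eef_rot: [3.14, 0.473, 2.169]
wrist_force: [0.5, -0.6, 0.4]
finger_gap: 73.6
finger_force: 0.0
```

step_arm([
  [[0,0,0,0,0,0,1],[0,0,0,0,0,0,1],[0,0,0,0,0,0,1],[0,0,0,0,0,0,1],[0,0,0,0,0,0,1]],
])

```text
clock: 19.95
eef_pos: [421.9, -218.6, 219.3]
eef_rot: [3.14, 0.474, 2.17]
wrist_force: [4.1, 1.2, 0.4]
finger_gap: 56.5
finger_force: 30.0
```

```bash
python3 log.py; python3 - <<'E'
from go import *
from srch import *
q=np.array(L[-1][0]); G1=M+[0,0,90]; G2=T+[0,0,100]
dv=(D.inv()*E).as_rotvec(); print(np.degrees(dv))
for k in range(0,11):
    f=k/10; r=D*R.from_rotvec(dv*f); q,e=ik(G1*(1-f)+G2*f,r,P,q); print(q.round(2),round(e,4),Z(r).round(2),"jar a",r.apply(D.inv().apply([-.563,.826,0])).round(2))
go([(G1,D,0),(G2,E,0)],1)
E
```

```text
19.95 [-0.526  0.354  1.971 -0.49   0.428 -0.716] [ 421.9 -218.6  219.3] 56.5
19.95 gp [ 468.4 -286.3   59.2] z [ 0.258 -0.376 -0.89 ] gap 56.460174747168345 29.995935559272766 [4.1 1.2 0.4]
[-11.74083708  87.05863522  36.134581  ]
[-0.53  0.2   1.91 -0.34  0.63 -0.89] 0.0 [ 0.26 -0.38 -0.89] jar a [-0.56  0.83 -0.  ]
[-0.53  0.22  1.85 -0.16  0.78 -0.97] 0.0 [ 0.2  -0.25 -0.95] jar a [-0.52  0.84  0.15]
[-0.54  0.25  1.79 -0.02  0.92 -1.01] 0.0 [ 0.14 -0.11 -0.98] jar a [-0.47  0.83  0.3 ]
[-0.55  0.29  1.73  0.1   1.06 -1.03] 0.0 [ 0.1   0.04 -0.99] jar a [-0.41  0.79  0.45]
[-0.57  0.33  1.68  0.2   1.18 -1.02] 0.0 [ 0.06  0.19 -0.98] jar a [-0.35  0.73  0.58]
[-0.58  0.38  1.64  0.3   1.3  -1.01] 0.0 [ 0.02  0.33 -0.94] jar a [-0.29  0.65  0.7 ]
[-0.6   0.43  1.62  0.4   1.4  -0.99] 0.0 [-0.    0.47 -0.88] jar a [-0.23  0.55  0.8 ]
[-0.61  0.48  1.6   0.5   1.49 -0.96] 0.0 [-0.02  0.6  -0.8 ] jar a [-0.17  0.43  0.89]
[-0.62  0.53  1.59  0.61  1.57 -0.93] 0.0 [-0.02  0.71 -0.7 ] jar a [-0.11  0.29  0.95]
[-0.62  0.58  1.6   0.71  1.64 -0.9 ] 0.0 [-0.02  0.81 -0.58] jar a [-0.05  0.15  0.99]
[-0.62  0.63  1.61  0.82  1.7  -0.87] 0.0 [-0.    0.89 -0.45] jar a [ 0. -0.  1.]
[[[0.001,0.001,0.0,-0.34,0.0,-0.66,1],[0.0,0.001,0.0,-0.34,0.0,-0.66,1],[0.001,0.001,0.0,-0.34,0.01,-0.66,1],[-0.022,0.161,0.067,-0.27,0.18,-0.1,1],[-0.021,0.161,0.067,-0.23,0.17,-0.05,1]]]
[[[-0.022,0.162,0.067,-0.22,0.15,-0.01,1],[-0.022,0.161,0.067,-0.2,0.14,0.05,1],[-0.022,0.161,0.067,-0.2,0.11,0.09,1],[-0.021,0.161,0.067,-0.19,0.09,0.15,1],[-0.022,0.162,0.066,-0.2,0.07,0.19,1]]]
[[[-0.022,0.161,0.067,-0.22,0.05,0.24,1],[-0.022,0.161,0.067,-0.24,0.03,0.29,1],[-0.021,0.161,0.067,-0.27,0.0,0.33,1],[-0.022,0.162,0.067,-0.3,-0.01,0.36,1],[-0.022,0.161,0.067,-0.34,-0.03,0.4,1]]]
```

step_arm([
  [[0.0,0.0,0.0,-0.34,0.0,-0.66,1],[0.0,0.0,0.0,-0.34,0.0,-0.66,1],[0.0,0.0,0.0,-0.34,0.01,-0.66,1],[-0.022,0.161,0.067,-0.27,0.18,-0.1,1],[-0.021,0.161,0.067,-0.23,0.17,-0.05,1]],
])

```text
clock: 20.45
eef_pos: [442.4, -224.1, 323.1]
eef_rot: [3.07, 0.212, 2.067]
wrist_force: [-1.2, 0.4, -2.8]
finger_gap: 56.5
finger_force: 30.0
```

step_arm([
  [[-0.022,0.162,0.067,-0.22,0.15,-0.01,1],[-0.022,0.161,0.067,-0.2,0.14,0.05,1],[-0.022,0.161,0.067,-0.2,0.11,0.09,1],[-0.021,0.161,0.067,-0.19,0.09,0.15,1],[-0.022,0.162,0.066,-0.2,0.07,0.19,1]],
])

```text
clock: 20.95
eef_pos: [479.7, -247.5, 304.1]
eef_rot: [3.006, -0.449, 1.873]
wrist_force: [0.1, -0.8, -2.2]
finger_gap: 56.3
finger_force: 30.0
```

step_arm([
  [[-0.022,0.161,0.067,-0.22,0.05,0.24,1],[-0.022,0.161,0.067,-0.24,0.03,0.29,1],[-0.021,0.161,0.067,-0.27,0.0,0.33,1],[-0.022,0.162,0.067,-0.3,-0.01,0.36,1],[-0.022,0.161,0.067,-0.34,-0.03,0.4,1]],
])

```text
clock: 21.45
eef_pos: [488.4, -242.3, 220.9]
eef_rot: [-3.141, -1.104, 1.569]
wrist_force: [0.2, -0.1, -3.1]
finger_gap: 56.3
finger_force: 30.0
```

step_arm([
  [[0,0,0,0,0,0,1],[0,0,0,0,0,0,1]],
])

```text
clock: 21.65
eef_pos: [488.5, -242.4, 221.9]
eef_rot: [3.137, -1.096, 1.576]
wrist_force: [-0.6, -0.4, -2.6]
finger_gap: 56.7
finger_force: 30.0
```

```bash
python3 log.py; python3 - <<'E'
from go import *
go([(T+[0,0,60],E,0),(T+[0,0,10],E,3)],1)
from cell import optics
d={n:optics.camera(n) for n in("scene","top","wrist")}
c=d["scene"];W=cloud(c);H=hsv(c); m=(np.hypot(W[...,0]-488,W[...,1]+82)<45)&(W[...,2]>90)&(H[...,1]>140)&((H[...,0]<10)|(H[...,0]>170)); p=W[m]; print(len(p),np.median(p,0).round(1),np.percentile(p[:,2],[5,95]))
im=np.hstack([cv2.resize(d["scene"]["frame"][130:250,240:400],None,fx=2.4,fy=2.4,interpolation=2),cv2.resize(d["top"]["frame"][165:285,200:360],None,fx=2.4,fy=2.4,interpolation=2)])
im=np.vstack([im,cv2.resize(d["wrist"]["frame"][100:400],(768,300))])
cv2.imwrite("pics/p5.png",im[:,:,::-1])
E
```

```text
21.65 [-0.623  0.629  1.611  0.815  1.695 -0.876] [ 488.5 -242.4  221.9] 56.7
21.65 gp [488.4 -82.3 139.5] z [-0.     0.889 -0.458] gap 56.65571376911288 29.994027614593506 [-0.6 -0.4 -2.6]
[[[0.0,0.003,0.002,-0.45,0.0,0.23,1],[-0.001,0.002,0.001,-0.44,0.0,0.23,1],[0.0,0.0,0.0,-0.37,0.0,0.19,1],[0.0,0.0,0.0,-0.37,0.0,0.19,1],[0.0,0.0,0.0,-0.37,0.0,0.19,1]]]
250 [483.5 -78.5 177.5] [172.91425198 180.41762022]
```

View pics/p5.png

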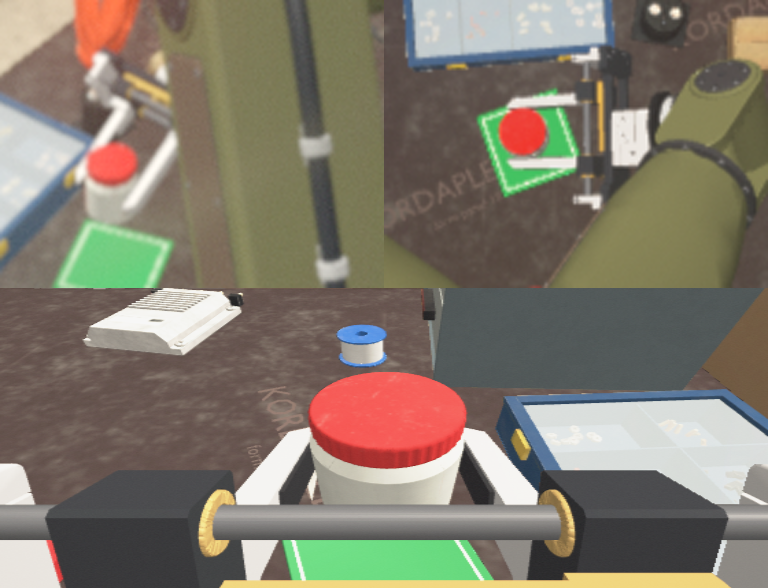

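The jar is now lid up, at scene (112,175) and top (523,132), with its middle over the mat. The gripper body's right end would come close to the blue parts case, so I'll yaw the tool 12° and shift the target 7 mm in x for clearance.

```bash
python3 - <<'E'
from go import *
from srch import *
E2=tool(78,27,-1); T2=np.array([481,-82,40]); q=np.array(L[-1][0])
for h in (90,10,0):
    q,e=ik(T2+[0,0,h],E2,P,q); print(q.round(2),round(e,4))
go([(T2+[0,0,60],E2,3),(T2+[0,0,10],E2,2)],1)
E
```

```text
21.8 gp [488.9 -82.3 140.7] z [ 0.001  0.889 -0.458] gap 56.279219501811404 29.993830919265747 [-0.1  0.6 -1.3]
[-0.68  0.57  1.75  0.92  1.55 -0.86] 0.0
[-0.68  0.72  1.75  0.93  1.47 -0.98] 0.0
[-0.68  0.74  1.74  0.93  1.45 -0.99] 0.0
[[[-0.079,0.002,0.042,-0.3,-0.35,0.17,1],[-0.079,0.001,0.043,-0.3,-0.34,0.16,1],[-0.078,0.002,0.042,-0.31,-0.34,0.15,1],[0.0,0.0,0.0,-0.56,0.0,0.29,1],[0.0,0.0,0.0,-0.55,0.0,0.28,1]]]
```

step_arm([
  [[-0.079,0.002,0.042,-0.3,-0.35,0.17,1],[-0.079,0.001,0.043,-0.3,-0.34,0.16,1],[-0.078,0.002,0.042,-0.31,-0.34,0.15,1],[0,0,0,-0.56,0,0.29,1],[0,0,0,-0.55,0,0.28,1]],
])

```text
clock: 22.3
eef_pos: [447.5, -238.7, 131.3]
eef_rot: [-3.141, -1.1, 1.361]
wrist_force: [-0.2, 0.2, -2.2]
finger_gap: 56.4
finger_force: 30.0
```

step_arm([
  [[0,0,0,0,0,0,1],[0,0,0,0,0,0,1]],
])

```text
clock: 22.5
eef_pos: [447.7, -238.6, 131.8]
eef_rot: [-3.137, -1.102, 1.357]
wrist_force: [1.7, -0.5, -2.8]
finger_gap: 56.6
finger_force: 30.0
```

```bash
python3 log.py; python3 - <<'E'
from go import *
E2=tool(78,27,-1); T2=np.array([481,-82,40])
go([(T2+[0,0,2],E2,4)],1)
E
```

```text
22.5 [-0.675  0.722  1.747  0.929  1.467 -0.974] [ 447.7 -238.6  131.8] 56.6
22.5 gp [481.  -81.5  50.4] z [ 0.185  0.873 -0.452] gap 56.578403037963334 29.993540346622467 [ 1.7 -0.5 -2.8]
[[[0.0,-0.001,-0.001,-0.05,0.0,0.02,1],[-0.001,0.0,0.0,-0.04,0.0,0.02,1],[0.0,-0.001,-0.001,-0.05,0.0,0.02,1],[0.0,-0.001,-0.001,-0.04,0.0,0.02,1]]]
```

step_arm([
  [[0,0,0,-0.05,0,0.02,1],[0,0,0,-0.04,0,0.02,1],[0,0,0,-0.05,0,0.02,1],[0,0,0,0,0,0,1]],
])

```text
clock: 22.9
eef_pos: [447.3, -238.7, 124.7]
eef_rot: [-3.135, -1.102, 1.355]
wrist_force: [-0.1, 0.1, -2.0]
finger_gap: 56.5
finger_force: 30.0
```

step_arm([
  [[0,0,0,-0.02,0,0.01,1],[0,0,0,0,0,0,1],[0,0,0,0,0,0,1]],
])

```text
clock: 23.2
eef_pos: [447.3, -238.7, 123.8]
eef_rot: [-3.134, -1.103, 1.354]
wrist_force: [-0.5, 0.8, -1.1]
finger_gap: 56.2
finger_force: 30.0
```

step_arm([
  [[0,0,0,-0.02,0,0.01,1],[0,0,0,0,0,0,1],[0,0,0,0,0,0,1]],
])

```text
clock: 23.5
eef_pos: [447.3, -238.7, 122.8]
eef_rot: [-3.134, -1.103, 1.354]
wrist_force: [0.7, 0.3, -1.0]
finger_gap: 56.2
finger_force: 30.0
```

step_arm([
  [[0,0,0,-0.02,0,0.01,1],[0,0,0,0,0,0,1],[0,0,0,0,0,0,1]],
])

```text
clock: 23.8
eef_pos: [447.3, -238.7, 121.9]
eef_rot: [-3.134, -1.103, 1.354]
wrist_force: [-0.2, -0.0, -2.3]
finger_gap: 56.1
finger_force: 30.0
```

step_arm([
  [[0,0,0,-0.02,0,0.01,1],[0,0,0,0,0,0,1],[0,0,0,0,0,0,1]],
])

```text
clock: 24.1
eef_pos: [447.3, -238.7, 121.2]
eef_rot: [-3.135, -1.103, 1.355]
wrist_force: [-0.4, -0.7, 0.5]
finger_gap: 55.9
finger_force: 30.0
```

step_arm([
  [[0,0,0,-0.02,0,0.01,1],[0,0,0,0,0,0,1],[0,0,0,0,0,0,1]],
])

```text
clock: 24.4
eef_pos: [447.3, -238.8, 120.8]
eef_rot: [-3.136, -1.104, 1.356]
wrist_force: [-3.7, 0.3, 10.5]
finger_gap: 56.4
finger_force: 30.0
```

Contact again at 10 N, so I'll release and back straight out.

step_arm([
  [[0,0,0,0,0,0,0.1],[0,0,0,0,0,0,-0.2],[0,0,0,0,0,0,-0.6],[0,0,0,0,0,0,-1],[0,0,0,0,0,0,-1]],
])

```text
clock: 24.9
eef_pos: [447.3, -238.7, 120.1]
eef_rot: [-3.134, -1.102, 1.354]
wrist_force: [0.4, -1.3, 0.1]
finger_gap: 76.9
finger_force: 0.0
```

step_arm([
  [[0,0,0,0,0,0,-1],[0,0,0,0,0,-0.4,-1],[0,0,0,0,0,-0.6,-1],[0,0,0,0,0,-0.6,-1],[0,0,0,0,0,-0.6,-1]],
])

```text
clock: 25.4
eef_pos: [430.5, -317.3, 160.9]
eef_rot: [-3.135, -1.102, 1.354]
wrist_force: [-0.1, 0.4, -0.0]
finger_gap: 93.8
finger_force: 0.0
```

step_arm([
  [[0,0,0,0.7,0,-0.4,-1],[0,0,0,0.8,0,-0.4,-1],[0,0,0,0.8,0,-0.4,-1],[0,0,0,0,0,0,-1],[0,0,0,0,0,0,-1]],
])

```text
clock: 25.9
eef_pos: [430.7, -317.5, 264.4]
eef_rot: [-3.137, -1.101, 1.356]
wrist_force: [-0.3, 0.0, -1.1]
finger_gap: 93.7
finger_force: 0.0
```

```bash
python3 log.py; python3 - <<'E'
from go import *
from cell import optics; import pickle
d={n:optics.camera(n) for n in("scene","top")}; d0=pickle.load(open("d0.pkl","rb"))
for n in d:
    c=d[n];W=cloud(c);H=hsv(c); m=(np.hypot(W[...,0]-481,W[...,1]+82)<45)&(W[...,2]>65)&(W[...,2]<90)&(H[...,1]>140)&((H[...,0]<10)|(H[...,0]>170)); p=W[m]; print(n,len(p),np.median(p,0).round(1),np.ptp(p,axis=0).round())
W0,W1=cloud(d0["top"]),cloud(d["top"])
for n,b in dict(spool=(145,215,180,250),cont=(295,155,335,190),carton=(335,165,390,200),turq=(380,212,412,250)).items():
    for W in(W0,W1):
        p=W[win(c,*b)]; p=p[p[:,2]>15]; print(n,len(p),np.nanmedian(p,0).round(1))
cv2.imwrite("pics/p6.png",np.hstack([x["frame"][100:300,60:460] for x in d.values()])[:,:,::-1])
E
```

```text
25.9 [-0.803  0.541  1.635  0.845  1.724 -0.807] [ 430.7 -317.5  264.4] 93.7
25.9 gp [ 464.1 -160.5  183. ] z [ 0.185  0.872 -0.453] gap 93.72663192481527 0.0 [-0.3  0.  -1.1]
scene 239 [477.9 -78.7  77.7] [50. 51. 13.]
top 249 [480.1 -80.8  74.8] [50. 50. 16.]
spool 243 [463.7 214.7  40.4]
spool 243 [463.7 213.8  40.1]
cont 323 [ 638.2 -248.5   60.2]
cont 322 [ 638.1 -248.8   60.2]
carton 907 [ 600.9 -387.8   59.8]
carton 915 [ 601.1 -387.8   59.6]
turq 485 [ 460.  -482.1   51.1]
turq 760 [ 446.2 -392.3  335.4]
```

View pics/p6.png

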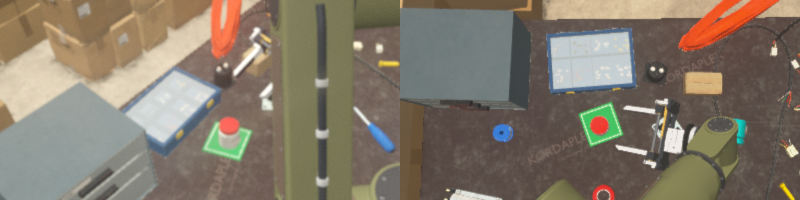

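The jar stands lid up inside the mat, at top (600,125), the gripper is clear, and the reel, contactor and carton are where they were. Handing in.

```bash
python3 -c "
from cell import workorder; print(workorder.sign_off())"
```

```text
the job is handed in; nothing more can be done
None
```

The jar stood on its lid on the mat, released for over a second, and now stands on its base near the mat's centre; the reel, contactor and carton did not move, and I handed the job in at about 26 s.

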